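# Couple a lamp head to its ball stand

### The job

Mount the small lamp head on the ball stand: lower its socket over the ball, push it straight down, without dropping or slamming it, past its sprung catches until its flange sits fully home and flat on the stand's round collar, then press the red latch lever all the way down and let go. Be gentle: head and stand must never press on each other with more than about 80 N, and do not shift the rubber blower, the calliper or the dropper bottle.

Things in the scene. Friction and masses are not known exactly. Their poses are not given: they have to be found in the camera images.
- lamp_head: Loose lamp head, about 0.5 kg, upright on desk. Aluminium coupler: bottom flange 92 (x -50 to 42) x 70 x 8 mm, square cup 52 x 52 mm to 56 mm up, with a square socket open underneath, 38 x 38 mm, 48 mm deep. Black lamp housing above. Origin: centre of the socket's mouth, underneath; z up, -x to the red lever, +x to the lens. Seated, any yaw, origin is 48 to 88 mm over the desk.
- grip (a point): Middle of the black lamp housing, on the head's axis, 80 mm above its underside. The housing is 46 (x) x 30 (y) x 46 mm, from 56 to 102 mm above the underside. Grip it from above across its flat y sides, 30 mm apart.
- catches (a point): Point inside the socket, on its axis 23 mm above the mouth, between two sprung catch balls at its y sides. They first hold the head up about 15 mm short of home; a push of roughly 3 to 12 N beyond its weight carries it past them, then it snaps down till the flange lies on the collar. Seated, they squeeze the ball with some 20 N, which counts as head-on-stand force.
- lever_pad (a point): Middle of the top of the red pad (22 x 22 x 6 mm) ending the latch lever. Raised: 66 mm from the head's axis, 70 mm above its underside. Press it straight down: about 20 mm on a 42 mm arc about a hinge (along y) at x = -31, z = 46 mm of the head; it ends 73 mm out, 50 mm up. The housing's top is 52 mm above the pressed pad. A press here loads the stand about three times as much.
- latch_lever (a joint): Latch lever: 0 fully raised (open), 0.50 rad fully down (closed). Stiff (about 3 N at the pad), stays where it is left, hard stop at the end. Its pawl swings in under the ball; it goes fully down only if the head is fully seated, otherwise the ball blocks it.
- stand: Fixed stand: grey round foot, 112 mm across, 39 mm high, with an upright screw post bearing a flat dark collar (100 mm across), a thin neck and a steel ball, 36 mm diameter, on the foot's axis. Origin: centre of the foot's underside, z up. The post's height varies and is not measured: ball centre 76 to 116 mm over the desk, collar top always 28 mm lower. See or feel it; contact there is hard.
- blower: Bystander: black rubber blower bulb with a red band, 53 mm across, 107 mm high, upright. Origin under its centre.
- calliper: Bystander: steel vernier calliper lying flat, 68 x 205 x 12 mm. Origin under its centre.
- dropper: Bystander: brown glass dropper bottle, 33 mm across, 102 mm high, upright. Origin under its centre.

How it is judged:
By the outcome, as a careful person would: the job done as asked, in the order asked, and still so for the second after the job is handed in, with the robot touching nothing.
It also fails if it takes over 58 s, if anything falls off the work surface, if the arm or the gripper's body presses on something with over 40 N, if the wrist force passes 120 N, or if a joint passes its speed limit or range.

### The arm

A 6-joint arm with a two-finger parallel gripper is mounted at the origin on a cart in front of the work surface, level with it; the furniture and walls round the work are solid. World frame = base frame: x ahead of the robot, y to its left, z up, the work surface at z = 0. Lengths are in m, angles in rad, forces in N, time in s.
With the tool pointing down it reaches from about 0.35 to 0.775 m from the base axis. Payload 5.5 kg.
Tool frame: the origin (TCP) lies at the very end of the fingers, on their centre line; the grasp point (between the pads) lies 19 mm behind it; z points along the fingers, y is the line along which they close (so a half turn about z gives the same grasp; the last joint's range is limited). The gripper opens to 85 mm and grips with 20 to 120 N. Pads are 22 mm wide; open, the fingers measure 114 mm over their backs; the gripper's body (76 mm by 85 mm) begins 54 mm behind the grasp point. The pads swing forward as they close: fully open they stand 13 mm farther back than shut.
Start: joints at [-1.334, 0.313, 0.046, 1.304, 0, 1.431], TCP at [0.212, -0.535, 0.201] pointing down, gripper open.
Joint ranges: [-2.76, 2.76], [-0.86, 1.69], [-1.03, 1.26], [-2.2, 2.34], [-1.47, 1.5], [-3.14, 3.14]. Speed limits (rad/s): [2.57, 2.57, 3.14, 3.14, 3.14, 3.14].

### API

Orientations are given as a unit quaternion [w, x, y, z].
In Python, from workcell import env, cams, ticket, spotter gives the robot as it stands.
- The arm moves only by the tool jog_arm, never from a script. Its argument "increments" is a list that holds one entry, the list of rows, each a list of 7 numbers: the shift along the tool's x, y, z in units of 0.25 m (1.0 is 0.25 m), then the turn, a rotation vector about the tool's x, y, z in units of 180 degrees (1.0 is 180 degrees), then the closure in counts, from 0 (fully open) to 255 (shut). A call has 1 to 20 rows; each row shifts and turns the commanded pose from where the row before left it, along the tool's axes as they then stand; what a row does not reach is not made up. A row lasts 1/10 s, in which the tool goes at most 50 mm and 8.59 degrees, less where a joint would pass 70% of its speed; a pose out of reach is approached as far as the arm can. A call with a number of a shift or a turn outside -1 to 1 is refused whole. A call with a gripper value outside its range is refused whole. The fingers move at their own pace and stop on an object; "force" is the grip in N (left out, the last holds). Time passes only in rows, so rows that do not move let the fingers close. It gives the time, the measured TCP pose, the force, the opening and the grip force at its end, in the units of the state.
- env.get_state(): the state, without advancing time (a new reading comes with each control period).
- cams.read_camera(name): name is "scene" or "side" or "wrist"; returns a dict with "pixels" (384x512x3 uint8, red, green, blue), "fx", "fy", "cx", "cy" (pixels), "k1" (the pictures are not rectified: a ray, as slopes to the right and down, at radius r is drawn at 1 + k1 r^2 times it, then the intrinsics apply), "xyz" and "attitude" of the camera in the world; the wrist camera has in their place "mount" (4x4, takes a point from camera to tool coordinates, whose origin is the TCP and whose axes are the flange's). Camera axes: x right, y down, z forward; pixel columns grow to the right and rows downward; lengths in m; the calibration is good to about 2 mm. A picture is of the moment at which its call begins: read the wrist's pose just before it. There is no depth.
- ticket.hand_in(): hands the job in; it is judged then, once.
Trained networks look in the newest picture that a camera, given by its name, has taken for a name from the list of things; names that differ only in an ending like _2 or _b are one class to them, and where a whole thing is asked for, a point or a joint stands for the part that bears it (a point fixed in the world has none). Each returns a list of dicts, best first, with "conf" (0 to 1); they miss things now and then, are a little off and sometimes report something else, mostly with a low value. They report only what shows in the picture. A call takes as long as a camera call.
- spotter.find_in(target, camera): "uv" ([column, row] in pixels, amid what is visible of it).
- spotter.cut_out(target, camera): "region" (384x512 bool, what is visible of it) and "uv" ([column, row] in pixels, amid what is visible of it).
- spotter.landmark_of(target, camera): "uv" ([column, row] in pixels: a listed point, or the origin of a listed thing).
The state is a dict: "clock": time; "joint_pos": joint angles; "qvel": joint speeds; "tau": joint torques, N m; "tcp_pos": TCP position; "orientation": TCP orientation; "wrist_force": force on the tool from outside, world axes, zero at the start; "ft_torque": the same for the moment, N m; "finger_gap": finger opening in m; "grip_force": force on a finger pad.
Only numpy, scipy, OpenCV 4.12 (cv2) and the standard library are available. Lean on these libraries where they do the work, as an engineer would, in place of code of your own. Each camera call takes 0.05 s, during which the arm holds its last target. There are 200 camera calls.

## Working session

There is one attempt and no reset: what is moved stays moved. The work goes in short steps, Python scripts to look and compute and a tool call to move; the robot and the scene stay as the last step left them, time stands still between calls to the robot, and variables do not carry over. Pictures are saved under pics/ and viewed, at most 10 in all, crops included, and the job is handed in when it is done.

Besides the shell and the picture viewer there is one more tool, called as name(argument=value, ...) on one line, values as JSON. jog_arm: Moves the arm, as the interface text tells. Shifts and turns lie within -1 to 1; 1 stands for 0.25 m of shift or 180 degrees of turn. Its arguments: {"type":"object","properties":{"increments":{"type":"array"},"force":{"type":"number"}},"required":["increments"]}

```bash
mkdir -p pics; ls; cat > h.py <<'E'
import numpy as np, cv2
from scipy.spatial.transform import Rotation as R
from workcell import env, cams, ticket, spotter
def q2R(q): return R.from_quat([q[1],q[2],q[3],q[0]]).as_matrix()
def cam(name):
    s=env.get_state(); c=cams.read_camera(name)
    if name=='wrist':
        M=np.array(c['mount']); T=np.eye(4); T[:3,:3]=q2R(s['orientation']); T[:3,3]=s['tcp_pos']; T=T@M
        c['R'],c['t']=T[:3,:3],T[:3,3]
    else:
        a=np.array(c['attitude'],float); c['R']=q2R(a) if a.size==4 else a.reshape(3,3); c['t']=np.array(c['xyz'])
    return c
def ray(c,uv):
    p=np.array([(uv[0]-c['cx'])/c['fx'],(uv[1]-c['cy'])/c['fy']]); q=p.copy()
    for _ in range(20): q=p/(1+c['k1']*(q@q))
    d=c['R']@np.array([q[0],q[1],1]); return c['t'],d/np.linalg.norm(d)
def proj(c,P):
    p=c['R'].T@(np.array(P)-c['t']); q=p[:2]/p[2]; q=q*(1+c['k1']*(q@q)); return np.array([c['fx']*q[0]+c['cx'],c['fy']*q[1]+c['cy']])
def atz(c,uv,z):
    o,d=ray(c,uv); return o+d*(z-o[2])/d[2]
def tri(rs):
    A=np.zeros((3,3));b=np.zeros(3)
    for o,d in rs:
        P=np.eye(3)-np.outer(d,d);A+=P;b+=P@o
    x=np.linalg.solve(A,b); return x,[float(np.linalg.norm((np.eye(3)-np.outer(d,d))@(x-o))) for o,d in rs]
def save(c,n): cv2.imwrite('pics/'+n,cv2.cvtColor(c['pixels'],cv2.COLOR_RGB2BGR))
E
cat > a.py <<'E'
from h import *
np.set_printoptions(precision=4,suppress=True)
s=env.get_state(); print({k:np.round(v,3) for k,v in s.items()})
C={n:cam(n) for n in('scene','side','wrist')}
cv2.imwrite('pics/a.png',cv2.cvtColor(np.hstack([cv2.resize(C[n]['pixels'],(400,300)) for n in('scene','side')]),cv2.COLOR_RGB2BGR))
save(C['scene'],'scene.png');save(C['side'],'side.png')
for n in C: print(n,C[n]['t'],C[n]['R'][:,2])
for t in['lamp_head','grip','catches','lever_pad','stand','blower','calliper','dropper']:
    rs=[]
    for n in C:
        L=spotter.landmark_of(t,n)
        if L:
            print(t,n,[(np.round(l['uv'],1),round(l['conf'],2)) for l in L[:2]],end=' ')
            if L[0]['conf']>.4: rs.append(ray(C[n],L[0]['uv']))
    print(t, tri(rs) if len(rs)>1 else [ (o+d*(-o[2]/d[2])) for o,d in rs])
E
python3 a.py
```

```text
pics
{'clock': np.float64(0.0), 'joint_pos': array([-1.334,  0.314,  0.045,  1.304, -0.   ,  1.431]), 'qvel': array([-0.001,  0.002, -0.001, -0.001,  0.001, -0.001]), 'tau': array([  0.   , -48.062,  29.854,   0.02 ,  -0.   ,   0.   ]), 'tcp_pos': array([ 0.211, -0.534,  0.2  ]), 'orientation': array([-0.001,  0.982,  0.187, -0.   ]), 'wrist_force': array([-0.062,  0.517,  0.316]), 'ft_torque': array([ 0.032, -0.043, -0.016]), 'grip_force': np.float64(0.0), 'finger_gap': np.float64(0.085)}
scene [1.0242 0.1127 0.8563] [-0.5209 -0.2186 -0.8251]
side [ 0.3078 -1.0887  0.5604] [ 0.2251  0.8712 -0.4364]
wrist [ 0.2827 -0.5063  0.3735] [-0.2798 -0.11   -0.9537]
lamp_head scene [(array([298.1, 259.5]), 0.93)] lamp_head side [(array([263.9, 193.1]), 0.63)] lamp_head (array([ 0.6301,  0.0643, -0.002 ]), [0.0014161010951966825, 0.0014161010951964502])
grip scene [(array([303.5, 245.2]), 0.87)] grip side [(array([264. , 165.1]), 0.95)] grip (array([0.6316, 0.0693, 0.087 ]), [0.00025873918247180087, 0.0002587391824718015])
catches scene [(array([298.6, 256.7]), 0.68)] catches side [(array([264.
[... 333 characters left out ...]
 [(array([264.8, 236.7]), 0.68)] stand (array([ 0.5586, -0.1976,  0.0071]), [0.0034817294474381137, 0.0034817294474379567])
blower scene [(array([191.6, 162.6]), 0.65)] blower side [(array([232.6, 277.4]), 0.93)] blower (array([ 0.4551, -0.3308, -0.0064]), [0.0024417231029034165, 0.002441723102903265])
calliper scene [(array([246.6, 146.4]), 0.78)] calliper side [(array([174.6, 250.2]), 0.76)] calliper (array([ 0.3397, -0.2033,  0.002 ]), [0.0009349115234621063, 0.0009349115234620574])
dropper scene [(array([190.6, 160.1]), 0.75), (array([236.2, 292.5]), 0.7)] dropper side [(array([318.5, 204.7]), 0.51)] dropper (array([ 0.6085, -0.2765,  0.1502]), [0.05400069672457116, 0.05400069672457111])
```

View pics/scene.png

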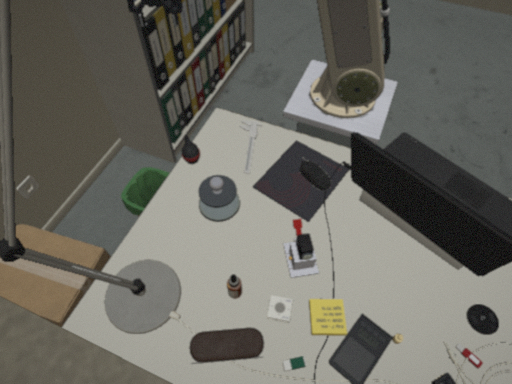

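View pics/side.png

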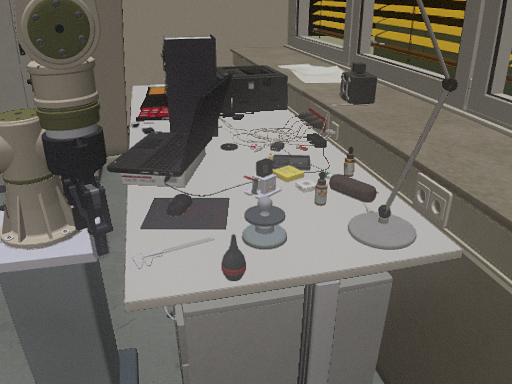

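The scene view shows the head at about (300,250) with its red lever at (297,226), pointing toward the robot. The stand's ball is at about (217,183), the dropper at (235,287) and the blower at (190,152). The side view shows the stand at (265,225), the head at (263,178), the dropper at (321,190) and the blower at (233,262).

```bash
cat > b.py <<'E'
from h import *
np.set_printoptions(precision=4,suppress=True)
C={n:cam(n) for n in('scene','side')}
im=C['scene']['pixels'].astype(int); 
for n,box in(('scene',(280,330,210,245)),('side',(235,265,165,200))):
    x0,x1,y0,y1=box; s=C[n]['pixels'][y0:y1,x0:x1].astype(int)
    m=(s[...,0]>120)&(s[...,1]<80)&(s[...,2]<80); v,u=np.nonzero(m); print(n,'red',u.mean()+x0,v.mean()+y0,m.sum(), atz(C[n],(u.mean()+x0,v.mean()+y0),.068))
print('dropper',tri([ray(C['scene'],(236.2,292.5)),ray(C['side'],(318.5,204.7))]))
for n,b in(('scene',(190,165,250,225)),('side',(235,185,300,250))):
    x0,y0,x1,y1=b; cv2.imwrite(f'pics/st_{n}.png',cv2.cvtColor(cv2.resize(C[n]['pixels'][y0:y1,x0:x1],None,fx=6,fy=6,interpolation=cv2.INTER_CUBIC),cv2.COLOR_RGB2BGR))
a=cv2.imread('pics/st_scene.png');b=cv2.imread('pics/st_side.png');h=max(a.shape[0],b.shape[0])
cv2.imwrite('pics/st.png',np.hstack([cv2.copyMakeBorder(i,0,h-i.shape[0],0,0,cv2.BORDER_CONSTANT) for i in(a,b)]))
E
python3 b.py
```

```text
scene red 297.3690476190476 225.64285714285714 84 [0.5778 0.0376 0.068 ]
side red 247.9 177.1 10 [0.5745 0.0352 0.068 ]
dropper (array([ 0.7661, -0.0431, -0.0056]), [0.0009907925888336525, 0.000990792588833822])
```

View pics/st.png

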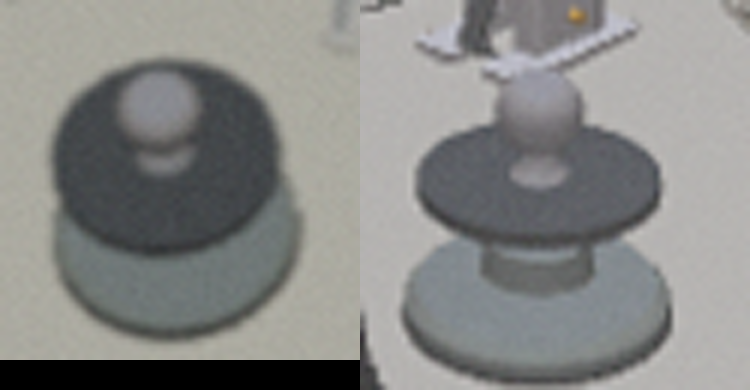

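The crops show the ball centre at about (215.9,182.6) in scene and (264.4,203.4) in side. The dropper and blower are clear of the path. I'll go above the stand now.

jog_arm(increments=[[[0.148,-0.062,-0.017,0,0,0,0],[0.148,-0.062,-0.017,0,0,0,0],[0.148,-0.062,-0.017,0,0,0,0],[0.148,-0.062,-0.017,0,0,0,0],[0.148,-0.062,-0.017,0,0,0,0],[0.148,-0.062,-0.017,0,0,0,0],[0.148,-0.062,-0.017,0,0,0,0],[0.148,-0.062,-0.017,0,0,0,0],[0.148,-0.062,-0.017,0,0,0,0],[0.148,-0.062,-0.017,0,0,0,0],[0.148,-0.062,-0.017,0,0,0,0],[0.148,-0.062,-0.017,0,0,0,0],[0,0,0,0,0,0,0],[0,0,0,0,0,0,0],[0,0,0,0,0,0,0]]])

```text
clock: 2.95
tcp_pos: [0.5554, -0.1988, 0.2519]
orientation: [-0.0, 0.982, 0.187, -0.0]
wrist_force: [-0.6, 0.3, 0.7]
finger_gap: 0.0854
grip_force: 0.0
```

```bash
cat > c.py <<'E'
from h import *
import sys,pickle
np.set_printoptions(precision=4,suppress=True)
C={n:cam(n) for n in('scene','side')}
print('ball fixed cams',tri([ray(C['scene'],(215.9,182.6)),ray(C['side'],(264.4,203.4))]))
s=env.get_state();print(s['tcp_pos'],s['orientation'],s['joint_pos'])
c=cam('wrist');save(c,sys.argv[1]); pickle.dump(c,open('pics/'+sys.argv[1]+'.pkl','wb'))
L=spotter.cut_out('stand','wrist')
for l in L[:2]: print(l['conf'],l['uv'])
print(spotter.landmark_of('stand','wrist'))
E
python3 c.py w1.png
```

```text
ball fixed cams (array([ 0.5595, -0.1915,  0.0957]), [0.0018335023278440792, 0.0018335023278440686])
[ 0.5552 -0.1993  0.2521] [ 0.      0.9825  0.1865 -0.0002] [-0.4805  0.3367  0.2026  1.437  -0.0003  2.2859]
0.92 [253.4, 158.4]
[{'uv': [250.1, 150.9], 'conf': 0.81}, {'uv': [306.5, 241.0], 'conf': 0.72}]
```

jog_arm(increments=[[[0,0,0,0,0,-0.0474,0],[0,0,0,0,0,-0.0474,0],[0,0,0,0,0,-0.0474,0],[0,0,0,0,0,-0.0474,0],[0,0,0,0,0,-0.0474,0],[0,0,0,0,0,-0.0474,0],[0,0,0,0,0,-0.0474,0],[0,0,0,0,0,-0.0474,0],[0,0,0,0,0,-0.0474,0],[0,0,0,0,0,-0.0474,0],[0,0,0,0,0,-0.0474,0],[0,0,0,0,0,-0.0474,0],[0,0,0,0,0,-0.0474,0],[0,0,0,0,0,-0.0474,0],[0,0,0,0,0,-0.0474,0],[0,0,0,0,0,-0.0474,0],[0,0,0,0,0,-0.0474,0],[0,0,0,0,0,-0.0474,0],[0,0,0,0,0,-0.0474,0],[0,0,0,0,0,-0.0474,0]]])

```text
clock: 5.2
tcp_pos: [0.5556, -0.199, 0.2523]
orientation: [0.0, -0.109, 0.994, -0.0]
wrist_force: [-0.6, 0.5, -0.7]
finger_gap: 0.0852
grip_force: 0.0
```

jog_arm(increments=[[[0,0,0,0,0,-0.0474,0],[0,0,0,0,0,-0.0474,0],[0,0,0,0,0,0,0],[0,0,0,0,0,0,0],[0,0,0,0,0,0,0]]])

```text
clock: 5.7
tcp_pos: [0.5559, -0.1986, 0.2522]
orientation: [0.0, -0.251, 0.968, -0.0]
wrist_force: [0.6, 0.3, 0.3]
finger_gap: 0.0856
grip_force: 0.0
```

```bash
python3 c.py w2.png; python3 -c "
import cv2,numpy as np
cv2.imwrite('pics/w12.png',cv2.resize(np.hstack([cv2.imread('pics/w1.png'),cv2.imread('pics/w2.png')]),(800,300)))"
```

```text
ball fixed cams (array([ 0.5595, -0.1915,  0.0957]), [0.0018335023278440792, 0.0018335023278440686])
[ 0.5559 -0.1985  0.2522] [ 0.     -0.2521  0.9677 -0.0001] [-0.4788  0.3372  0.2035  1.437  -0.0001 -0.9885]
0.6 [262.3, 168.8]
[{'uv': [260.4, 161.6], 'conf': 0.88}]
```

View pics/w12.png

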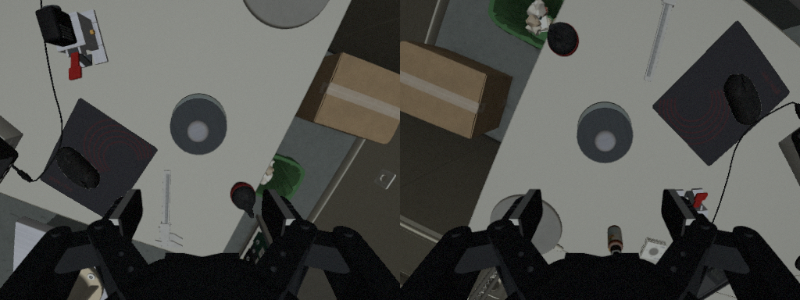

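The wrist views (shown at 0.78 scale) have the ball at about (198,131) before the turn and (205,141) after it, with no occlusion. I'll fit it precisely from both and look for the head pose.

```bash
cat > d.py <<'E'
from h import *
import pickle
from scipy.optimize import least_squares
np.set_printoptions(precision=4,suppress=True)
D=[]
for n,(u0,v0) in(('w1.png',(253,168)),('w2.png',(262,180))):
    c=pickle.load(open('pics/'+n+'.pkl','rb')); g=cv2.GaussianBlur(cv2.cvtColor(c['pixels'],cv2.COLOR_RGB2GRAY),(3,3),0)
    m=np.zeros_like(g);cv2.circle(m,(u0,v0),24,255,-1)
    t,_=cv2.threshold(g[m>0].reshape(-1,1),0,255,cv2.THRESH_OTSU)
    k,lab,st,ce=cv2.connectedComponentsWithStats(((g>t)&(m>0)).astype(np.uint8)); i=1+np.argmax(st[1:,4])
    ell=cv2.fitEllipse(cv2.findContours((lab==i).astype(np.uint8),0,1)[0][0])
    # collar: dark disc (dark vs desk/foot)
    dk=((g<85)|(lab==i)).astype(np.uint8); m2=np.zeros_like(g);cv2.circle(m2,(u0,v0-10),48,1,-1)
    k,l2,s2,c2=cv2.connectedComponentsWithStats(dk*m2); j=l2[v0+20,u0]
    e2=cv2.fitEllipse(cv2.convexHull(cv2.findContours((l2==j).astype(np.uint8),0,1)[0][0]))
    print(n,t,'ball',ell,st[i],'collar',e2, g[v0-30,u0],g[v0+28,u0])
    D.append((c,ell,e2))
# unknown: ball xyz, mount lateral shift (tool x,y)
def dia(c,P,r):
    d=np.linalg.norm(np.array(P)-c['t']); return 2*c['fx']*r/np.sqrt(d*d-r*r)
def res(p):
    o=[]
    for c,ell,e2 in D:
        cc=dict(c); cc['t']=c['t']+c['R']@np.array([p[3],p[4],0])
        o+=list(proj(cc,p[:3])-ell[0]); 
        if 1: o+=list(proj(cc,[p[0],p[1],p[2]-.028])-np.array(e2[0])-[0,.0])
        o.append(dia(cc,p[:3],.018)-np.mean(ell[1])-1)
        o.append(.5*(dia(cc,[p[0],p[1],p[2]-.028],.05)-max(e2[1])-1))
    return np.array(o)
r=least_squares(res,[.557,-.195,.096,0,0]);print(r.x,r.fun)
c=D[0][0];print('mount',np.array(c['mount']))
E
python3 d.py
```

```text
w1.png 79.0 ball ((252.73843383789062, 167.8678436279297), (25.192163467407227, 25.243257522583008), 50.16458511352539) [240 155  26  26 535] collar ((253.55406188964844, 160.88961791992188), (72.61463928222656, 72.80182647705078), 171.50271606445312) 50 57
w2.png 75.0 ball ((262.4398193359375, 180.50363159179688), (24.53076934814453, 25.20732879638672), 60.82207489013672) [250 168  26  26 520] collar ((261.63055419921875, 169.2304229736328), (71.69212341308594, 78.49854278564453), 177.68162536621094) 51 83
[ 0.5591 -0.1911  0.0958  0.0001  0.0023] [ 0.2104 -1.3349 -0.2323  1.4876  2.2655 -0.0262 -0.2601 -3.0975  0.2784
  3.2891  2.3489 -3.1747]
mount [[ 0.0001 -0.9537 -0.3009  0.0765]
 [ 1.     -0.0002  0.0008  0.    ]
 [-0.0008 -0.3009  0.9537 -0.1731]
 [ 0.      0.      0.      1.    ]]
```

jog_arm(increments=[[[-0.0975,0.0975,0,0,0,0,0],[-0.0975,0.0975,0,0,0,0,0],[-0.0975,0.0975,0,0,0,0,0],[-0.0975,0.0975,0,0,0,0,0],[-0.0975,0.0975,0,0,0,0,0],[-0.0975,0.0975,0,0,0,0,0],[-0.0975,0.0975,0,0,0,0,0],[-0.0975,0.0975,0,0,0,0,0],[0,0,0,0,0,0,0],[0,0,0,0,0,0,0],[0,0,0,0,0,0,0]]])

```text
clock: 7.05
tcp_pos: [0.6305, 0.0664, 0.2521]
orientation: [-0.0, -0.253, 0.968, -0.0]
wrist_force: [-0.7, 0.4, 0.1]
finger_gap: 0.0855
grip_force: 0.0
```

```bash
sed -i 's/if 1: o+=/if c is D[0][0]: o+=/; s/o.append(.5\*(dia/if c is D[0][0]: o.append(.5*(dia/' d.py; python3 d.py | tail -6 | head -2; cat > e.py <<'E'
from h import *
import pickle,sys
np.set_printoptions(precision=4,suppress=True)
s=env.get_state();print(s['tcp_pos'],s['orientation'],s['joint_pos'])
c=cam('wrist');save(c,sys.argv[1]); pickle.dump(c,open('pics/'+sys.argv[1]+'.pkl','wb'))
for t,z in(('lamp_head',0),('grip',.08),('catches',.023),('lever_pad',.07)):
    for l in spotter.landmark_of(t,'wrist')[:2]: print(t,np.round(l['uv'],1),l['conf'],atz(c,l['uv'],z))
E
python3 e.py w3.png
```

```text
w2.png 75.0 ball ((262.4398193359375, 180.50363159179688), (24.53076934814453, 25.20732879638672), 60.82207489013672) [250 168  26  26 520] collar ((261.63055419921875, 169.2304229736328), (71.69212341308594, 78.49854278564453), 177.68162536621094) 51 83
[ 0.5612 -0.1896  0.0793 -0.0002 -0.0034] [ 0.2215 -1.4538 -0.2369  1.543   1.0374 -1.5237  0.0017  0.0276  1.0494]
[0.6305 0.0664 0.2521] [-0.0002 -0.2525  0.9676 -0.0002] [-0.0214  0.4301  0.3397  1.4807 -0.0005 -0.5319]
lamp_head [260.5 162.1] 0.56 [0.6307 0.0703 0.    ]
grip [262.3 172.1] 0.56 [0.6285 0.0712 0.08  ]
catches [261.7 164.6] 0.88 [0.6295 0.0716 0.023 ]
lever_pad [258.5 120.2] 0.76 [0.5731 0.0343 0.07  ]
lever_pad [261.6 162.1] 0.44 [0.6189 0.0648 0.07  ]
```

View pics/w3.png

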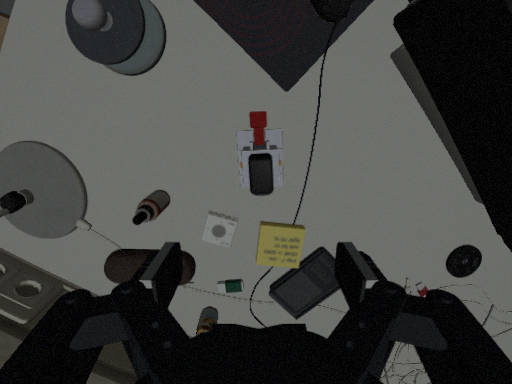

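The wrist view shows the head at about (260,165) with its pad at (258,120), aligned with the tool to within roughly 2° and nothing in the fingers' way. I'll descend and grip.

jog_arm(increments=[[[-0.005,0.014,0.1,0,0,-0.008,0],[0,0,0.1,0,0,0,0],[0,0,0.1,0,0,0,0],[0,0,0.1,0,0,0,0],[0,0,0.1,0,0,0,0],[0,0,0.1,0,0,0,0],[0,0,0.08,0,0,0,0],[0,0,0.05,0,0,0,0],[0,0,0.03,0,0,0,0],[0,0,0,0,0,0,0],[0,0,0,0,0,0,0]]], force=60)

```text
clock: 8.4
tcp_pos: [0.6307, 0.0706, 0.0631]
orientation: [0.001, -0.265, 0.964, -0.0]
wrist_force: [0.2, 0.1, 0.6]
finger_gap: 0.0857
grip_force: 0.0
```

jog_arm(increments=[[[0,0,0,0,0,0,255],[0,0,0,0,0,0,255],[0,0,0,0,0,0,255],[0,0,0,0,0,0,255],[0,0,0,0,0,0,255],[0,0,0,0,0,0,255],[0,0,0,0,0,0,255],[0,0,0,0,0,0,255],[0,0,0,0,0,0,255],[0,0,0,0,0,0,255]]], force=60)

```text
clock: 9.4
tcp_pos: [0.6306, 0.0705, 0.0629]
orientation: [0.001, -0.265, 0.964, -0.0]
wrist_force: [-1.1, -2.7, 5.2]
finger_gap: 0.0278
grip_force: 60.0
```

jog_arm(increments=[[[0,0,-0.04,0,0,0,255],[0,0,-0.1,0,0,0,255],[0,0,-0.1,0,0,0,255],[0,0,-0.1,0,0,0,255],[0,0,-0.1,0,0,0,255],[0,0,-0.1,0,0,0,255],[0,0,-0.06,0,0,0,255],[0.04,-0.04,0,0,0,0,255],[0.08,-0.077,0,0,0,0,255],[0.08,-0.077,0,0,0,0,255],[0.08,-0.077,0,0,0,0,255],[0.08,-0.077,0,0,0,0,255],[0.08,-0.077,0,0,0,0,255],[0.08,-0.077,0,0,0,0,255],[0.08,-0.077,0,0,0,0,255],[0.08,-0.077,0,0,0,0,255],[0.08,-0.077,0,0,0,0,255],[0.06,-0.06,0,0,0,0,255],[0.04,-0.04,0,0,0,0,255],[0,0,0,0,0,0,255]]])

```text
clock: 11.4
tcp_pos: [0.5502, -0.2198, 0.2107]
orientation: [-0.001, -0.264, 0.965, 0.001]
wrist_force: [0.5, 0.5, -4.6]
finger_gap: 0.0282
grip_force: 60.0
```

```bash
cat > f.py <<'E'
from h import *
import sys,pickle
np.set_printoptions(precision=4,suppress=True)
s=env.get_state();print(s['tcp_pos'],s['orientation'],s['wrist_force'],s['finger_gap'])
C={n:cam(n) for n in('scene','side','wrist')}
pickle.dump(C,open('pics/%s.pkl'%sys.argv[1],'wb'))
for t in['lamp_head','grip','catches','lever_pad','stand']:
    rs=[]
    for n in C:
        L=spotter.landmark_of(t,n)
        if L:
            print(t,n,[(np.round(l['uv'],1),round(l['conf'],2)) for l in L[:2]],end=' ')
            if L[0]['conf']>.5 and n!='wrist': rs.append(ray(C[n],L[0]['uv']))
    print(tri(rs) if len(rs)>1 else '')
T=[]
for n,b in(('scene',(185,130,251,230)),('side',(232,140,298,240))):
    x0,y0,x1,y1=b; T.append(cv2.resize(C[n]['pixels'][y0:y1,x0:x1],None,fx=6,fy=6,interpolation=cv2.INTER_CUBIC))
cv2.imwrite('pics/%s.png'%sys.argv[1],cv2.cvtColor(np.hstack(T),cv2.COLOR_RGB2BGR)); save(C['wrist'],sys.argv[1]+'_w.png')
E
python3 f.py f1
```

```text
[ 0.5502 -0.2198  0.2107] [-0.001  -0.2636  0.9646  0.0007] [ 0.4663  0.4645 -4.646 ] 0.02823464543473766
lamp_head scene [(array([200.8, 160.2]), 0.97)] lamp_head side [(array([265.5, 189.2]), 0.76)] lamp_head wrist [(array([258.6, 195. ]), 0.65)] (array([ 0.5494, -0.2328,  0.153 ]), [0.002349427638082751, 0.0023494276380825008])
grip scene [(array([200.3, 141.9]), 0.64)] grip side [(array([265.8, 155.7]), 0.89)] grip wrist [(array([255.9, 234.7]), 0.64), (array([350.8,  38.1]), 0.47)] (array([ 0.5529, -0.2216,  0.2286]), [0.0014416581589626364, 0.0014416581589628006])
catches scene [(array([202.6, 158.5]), 0.97)] catches side [(array([263.4, 181.3]), 0.88)] (array([ 0.5495, -0.2237,  0.1672]), [0.0005493214999890597, 0.000549321499989283])
lever_pad scene [(array([200.9, 127. ]), 0.62)] lever_pad side [(array([244.7, 166.9]), 0.43)] lever_pad wrist [(array([257.7, 129.4]), 0.86)] 
stand side [(array([243.2, 165.6]), 0.41)]
```

View pics/f1.png

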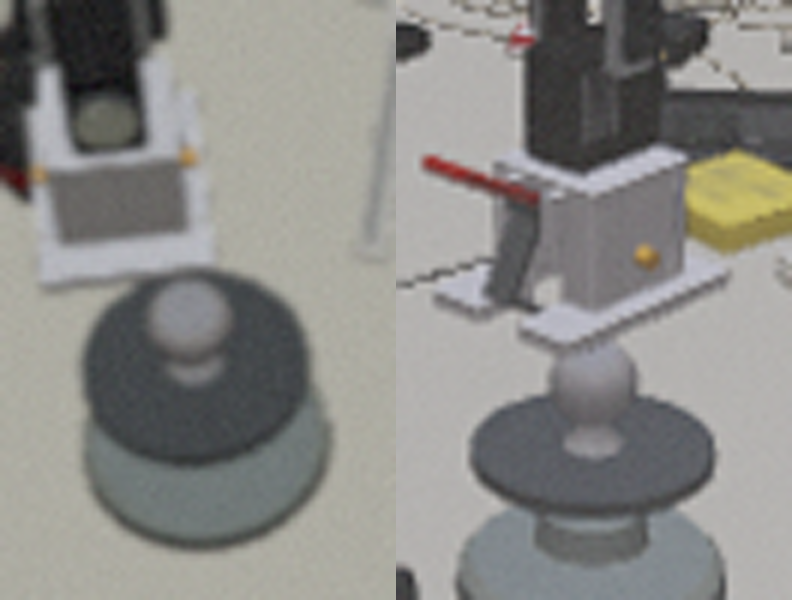

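I overshot by 3 cm, so the head now hovers behind the ball. In scene the ball is at about (216,183) with the head up and left of it. In side the head is just above the ball. I'll look at the head in the grip from the wrist camera and recompute the ball position.

```bash
cat > g.py <<'E'
from h import *
import pickle
from scipy.optimize import fsolve
np.set_printoptions(precision=4,suppress=True)
W=[pickle.load(open('pics/w%d.png.pkl'%i,'rb')) for i in(1,2)]; B=[(252.74,167.87),(262.44,180.5)]
def f(p,z):
    o=[]
    for c,b in zip(W,B):
        cc=dict(c);cc['t']=c['t']+c['R']@np.array([p[2],p[3],0]); o+=list(proj(cc,[p[0],p[1],z])-b)
    return o
for z in(.08,.09,.1): print(z,fsolve(f,[.56,-.19,0,0],args=(z,)))
c=pickle.load(open('pics/f1.pkl','rb'))['wrist']
x0,y0,x1,y1=200,100,320,250
cv2.imwrite('pics/f1wc.png',cv2.cvtColor(cv2.convertScaleAbs(cv2.resize(c['pixels'][y0:y1,x0:x1],None,fx=4,fy=4,interpolation=cv2.INTER_CUBIC),alpha=1.4),cv2.COLOR_RGB2BGR))
Rt=c['R']@np.array(c['mount'])[:3,:3].T; tcp=c['t']-Rt@np.array(c['mount'])[:3,3]
# predicted pixel of head pts if centred under TCP; head x = -tool x, head y = tool y... underside at TCP+.0629
for P in[(-.05,.035,.008),(-.05,-.035,.008),(-.026,.026,.056),(-.026,-.026,.056),(-.026,-.026,.008),(-.066,0,.07),(-.055,0,.07),(-.077,0,.07),(.042,0,0)]:
    t=np.array([-P[0],P[1],.0629-P[2]]); uv=proj(c,Rt@t+tcp); uvx=proj(c,Rt@(t+[.001,0,0])+tcp); print(P,uv,(uv-[x0,y0]+.5)*4,uvx-uv)
E
python3 g.py
```

```text
0.08 [ 0.5603 -0.1899  0.     -0.0041]
0.09 [ 0.5601 -0.1902  0.     -0.0019]
0.1 [ 0.56   -0.1904 -0.      0.0004]
(-0.05, 0.035, 0.008) [299.5353 144.2885] [400.1411 179.154 ] [ 0.0508 -1.184 ]
(-0.05, -0.035, 0.008) [217.2442 144.2702] [ 70.9768 179.0809] [-0.0501 -1.1838]
(-0.026, 0.026, 0.056) [295.3225 186.8877] [383.2899 349.551 ] [ 0.059  -1.3696]
(-0.026, -0.026, 0.056) [221.4115 186.8635] [ 87.646  349.4542] [-0.0582 -1.3694]
(-0.026, -0.026, 0.008) [228.6897 171.8405] [116.759 289.362] [-0.0367 -1.1183]
(-0.066, 0, 0.07) [258.3759 130.0539] [235.5036 122.2157] [ 0.0005 -1.6748]
(-0.055, 0, 0.07) [258.3709 148.1281] [235.4837 194.5126] [ 0.0004 -1.6167]
(-0.077, 0, 0.07) [258.381  111.3411] [235.5238  47.3645] [ 0.0005 -1.7328]
(0.042, 0, 0) [258.3585 237.8833] [235.434  553.5331] [ 0.0003 -0.9195]
```

View pics/f1wc.png

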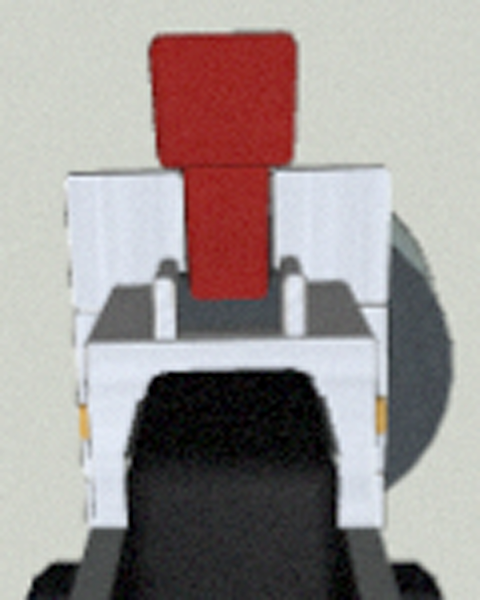

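The wrist crop shows the head in the grip about 1.7 mm toward the tool's +x, with y centred and yaw off by about 1.4°, which doesn't matter. Part of the stand shows at the right. I'll centre over the ball and lower close to it.

jog_arm(increments=[[[-0.0253,0.0203,0,0,0,0,255],[-0.0253,0.0203,0,0,0,0,255],[-0.0253,0.0203,0,0,0,0,255],[-0.0253,0.0203,0,0,0,0,255],[0,0,0.02,0,0,0,255],[0,0,0.02,0,0,0,255],[0,0,0.02,0,0,0,255],[0,0,0.01,0,0,0,255],[0,0,0,0,0,0,255],[0,0,0,0,0,0,255],[0,0,0,0,0,0,255]]])

```text
clock: 13.4
tcp_pos: [0.5631, -0.188, 0.1949]
orientation: [0.0, -0.265, 0.964, -0.0]
wrist_force: [0.4, -0.4, -4.4]
finger_gap: 0.0282
grip_force: 59.9
```

```bash
python3 f.py f2 | head -6
```

```text
[ 0.5631 -0.188   0.1949] [ 0.0002 -0.2648  0.9643 -0.0002] [ 0.4216 -0.4164 -4.4139] 0.028189536444505014
lamp_head scene [(array([209.1, 174.9]), 0.9)] lamp_head side [(array([266.6, 189.4]), 0.94)] lamp_head wrist [(array([255.5, 198.8]), 0.57)] (array([ 0.5653, -0.2007,  0.1345]), [0.0018342751096993306, 0.0018342751096992304])
grip scene [(array([212.3, 153.1]), 0.58)] grip side [(array([266.2, 158.4]), 0.64)] grip wrist [(array([256.3, 234.6]), 0.66)] (array([ 0.5611, -0.1903,  0.211 ]), [0.003330505945906692, 0.00333050594590661])
catches scene [(array([213.1, 169.7]), 0.69), (array([188.2, 159.5]), 0.45)] catches side [(array([268.4, 179.6]), 0.98)] (array([ 0.5674, -0.1904,  0.1573]), [0.0031694063777191377, 0.003169406377719223])
lever_pad scene [(array([210.1, 135.4]), 0.43)] lever_pad side [(array([246.6, 170. ]), 0.57)] lever_pad wrist [(array([257.8, 127.5]), 0.65), (array([260. , 196.3]), 0.26)] 
stand scene [(array([219. , 199.7]), 0.65)] stand side [(array([266. , 237.2]), 0.62)] (array([ 0.5586, -0.1955,  0.0062]), [0.00736180222701071, 0.007361802227010648])
```

View pics/f2.png

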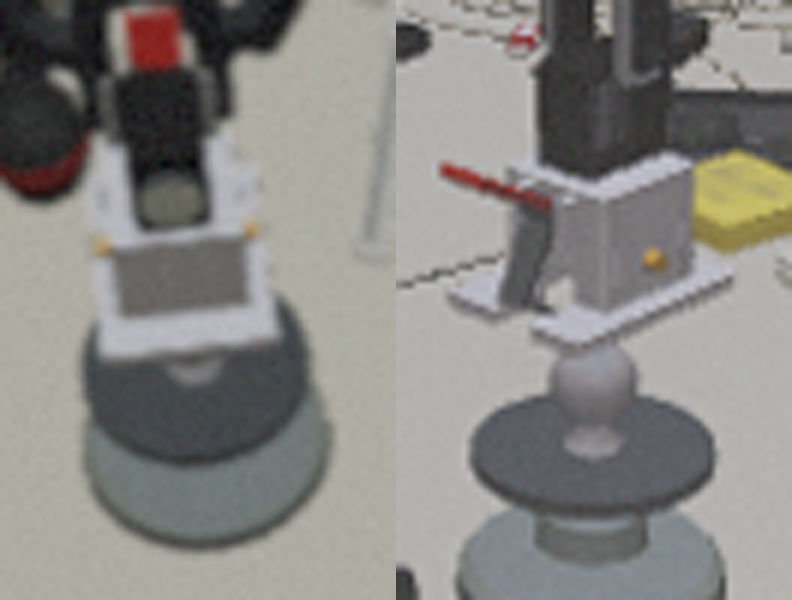

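```bash
cat > k.py <<'E'
from h import *
import pickle
from scipy.optimize import least_squares
np.set_printoptions(precision=2,suppress=True)
C=pickle.load(open('pics/f2.pkl','rb'))
tcp=np.array([.5631,-.188,.1949]); a=np.deg2rad(30.7+1.4); X=np.array([np.cos(a),np.sin(a),0]);Y=np.array([-X[1],X[0],0])
o=tcp-.0017*X-[0,0,.0629]
org={'scene':(185,130),'side':(232,140)}
obs=[('scene',(.042,-.035,0),(103,361)),('scene',(.042,.035,0),(281,339)),
('side',(-.05,-.035,0),(567,348)),('side',(.042,-.035,.004),(733,278)),('side',(-.05,.035,.004),(448,297)),('side',(.026,-.026,.056),(693,157)),('scene',(.026,-.026,.056),(106,245)),('scene',(.026,.026,.056),(250,232))]
ball=[('scene',(189.5,319)),('side',(594,383))]
def px(n,q):
    q=np.array(q,float); 
    if n=='side': q[0]-=396
    return (q+.5)/6-.5+np.array(org[n])
def res(p):
    r=[]
    a2=a+p[3]; x=np.array([np.cos(a2),np.sin(a2),0]);y=np.array([-x[1],x[0],0])
    for n,P,q in obs: r+=list(proj(C[n],o+p[:3]+P[0]*x+P[1]*y+np.array([0,0,P[2]]))-px(n,q))
    return np.array(r)
r=least_squares(res,[0,0,0,0]);print('head fixedcam - robot mm',r.x[:3]*1e3,np.rad2deg(r.x[3]));print(r.fun.reshape(-1,2))
B=[(215.9,182.6),(264.4,203.4)]
b=[px('side',ball[1][1])]; print('ball px side',b)
x,_=tri([ray(C['scene'],B[0]),ray(C['side'],(B[1]+b[0])/2)]);print('ball fixed',x*1e3,_,'head est',(o+r.x[:3])*1e3,'robot head',o*1e3)
for n,p in(('scene',B[0]),('side',(B[1]+b[0])/2)): print(n,'ball robot-est reproj err',proj(C[n],[.5601,-.1903,.0957])-p)
E
python3 k.py
```

```text
head fixedcam - robot mm [-0.01  0.78  2.72] -0.2781703310885717
[[-0.01  0.88]
 [-0.28  0.98]
 [ 0.63  1.17]
 [-0.53 -0.74]
 [-1.31 -1.04]
 [-0.46 -0.16]
 [ 0.14 -0.01]
 [-1.04 -0.5 ]]
ball px side [array([264.58, 203.42])]
ball fixed [ 559.64 -191.56   95.73] [0.0019381507808496883, 0.0019381507808495654] head est [ 561.65 -188.12  134.72] robot head [ 561.66 -188.9   132.  ]
scene ball robot-est reproj err [-0.19  0.83]
side ball robot-est reproj err [-0.69 -0.56]
```

jog_arm(increments=[[[0.0108,-0.004,0.01,0,0,0,255],[0,0,0.012,0,0,0,255],[0,0,0.012,0,0,0,255],[0,0,0.012,0,0,0,255],[0,0,0.01,0,0,0,255],[0,0,0.008,0,0,0,255],[0,0,0.008,0,0,0,255],[0,0,0.008,0,0,0,255],[0,0,0.008,0,0,0,255],[0,0,0.008,0,0,0,255],[0,0,0,0,0,0,255],[0,0,0,0,0,0,255]]])

```text
clock: 15.5
tcp_pos: [0.5612, -0.19, 0.1707]
orientation: [-0.0, -0.265, 0.964, 0.0]
wrist_force: [-0.2, -0.0, -4.6]
finger_gap: 0.0279
grip_force: 59.9
```

jog_arm(increments=[[[0,0,0.006,0,0,0,255],[0,0,0.006,0,0,0,255],[0,0,0.006,0,0,0,255],[0,0,0.004,0,0,0,255],[0,0,0,0,0,0,255],[0,0,0,0,0,0,255]]])

```text
clock: 16.1
tcp_pos: [0.5612, -0.19, 0.1652]
orientation: [-0.0, -0.265, 0.964, -0.0]
wrist_force: [-0.1, -0.4, -4.8]
finger_gap: 0.0278
grip_force: 60.0
```

jog_arm(increments=[[[0,0,0.004,0,0,0,255],[0,0,0.004,0,0,0,255],[0,0,0.004,0,0,0,255],[0,0,0,0,0,0,255],[0,0,0,0,0,0,255]]])

```text
clock: 16.6
tcp_pos: [0.5612, -0.19, 0.1621]
orientation: [-0.0, -0.265, 0.964, -0.0]
wrist_force: [-0.9, -0.1, -4.8]
finger_gap: 0.0281
grip_force: 60.0
```

jog_arm(increments=[[[0,0,0.004,0,0,0,255],[0,0,0.004,0,0,0,255],[0,0,0.004,0,0,0,255],[0,0,0,0,0,0,255],[0,0,0,0,0,0,255]]])

```text
clock: 17.1
tcp_pos: [0.5612, -0.19, 0.1591]
orientation: [-0.0, -0.265, 0.964, -0.0]
wrist_force: [-0.6, 0.2, -4.6]
finger_gap: 0.028
grip_force: 60.0
```

jog_arm(increments=[[[0,0,0.004,0,0,0,255],[0,0,0.004,0,0,0,255],[0,0,0,0,0,0,255],[0,0,0,0,0,0,255]]])

```text
clock: 17.5
tcp_pos: [0.5612, -0.19, 0.1572]
orientation: [-0.0, -0.265, 0.964, -0.0]
wrist_force: [-0.1, -1.2, -5.5]
finger_gap: 0.0284
grip_force: 60.0
```

jog_arm(increments=[[[0,0,0.004,0,0,0,255],[0,0,0.004,0,0,0,255],[0,0,0,0,0,0,255],[0,0,0,0,0,0,255]]])

```text
clock: 17.9
tcp_pos: [0.5612, -0.19, 0.1551]
orientation: [-0.0, -0.265, 0.964, -0.0]
wrist_force: [-0.7, 0.2, -5.8]
finger_gap: 0.0281
grip_force: 60.0
```

jog_arm(increments=[[[0,0,0.004,0,0,0,255],[0,0,0.004,0,0,0,255],[0,0,0.004,0,0,0,255],[0,0,0.004,0,0,0,255],[0,0,0,0,0,0,255],[0,0,0,0,0,0,255]]])

```text
clock: 18.5
tcp_pos: [0.5612, -0.19, 0.1512]
orientation: [-0.0, -0.265, 0.964, -0.0]
wrist_force: [0.8, 0.9, -4.7]
finger_gap: 0.0286
grip_force: 60.0
```

jog_arm(increments=[[[0,0,0.004,0,0,0,255],[0,0,0.004,0,0,0,255],[0,0,0.004,0,0,0,255],[0,0,0,0,0,0,255],[0,0,0,0,0,0,255]]])

```text
clock: 19.0
tcp_pos: [0.5612, -0.19, 0.1482]
orientation: [-0.0, -0.265, 0.964, -0.0]
wrist_force: [-0.7, 1.1, -4.8]
finger_gap: 0.0279
grip_force: 60.0
```

jog_arm(increments=[[[0,0,0.004,0,0,0,255],[0,0,0.004,0,0,0,255],[0,0,0,0,0,0,255],[0,0,0,0,0,0,255]]])

```text
clock: 19.4
tcp_pos: [0.5611, -0.1899, 0.1461]
orientation: [-0.0, -0.265, 0.964, 0.0]
wrist_force: [0.1, 0.3, -5.6]
finger_gap: 0.0281
grip_force: 60.0
```

jog_arm(increments=[[[0,0,0.004,0,0,0,255],[0,0,0.004,0,0,0,255],[0,0,0,0,0,0,255],[0,0,0,0,0,0,255]]])

```text
clock: 19.8
tcp_pos: [0.561, -0.1897, 0.1443]
orientation: [-0.0, -0.265, 0.964, 0.0]
wrist_force: [-1.1, 1.8, -1.7]
finger_gap: 0.0279
grip_force: 60.2
```

jog_arm(increments=[[[0,0,0.004,0,0,0,255],[0,0,0,0,0,0,255],[0,0,0,0,0,0,255]]])

```text
clock: 20.1
tcp_pos: [0.5614, -0.1899, 0.1438]
orientation: [0.0, -0.265, 0.964, -0.0]
wrist_force: [-1.6, 3.2, 2.7]
finger_gap: 0.028
grip_force: 60.9
```

jog_arm(increments=[[[0,0,0.004,0,0,0,255],[0,0,0,0,0,0,255],[0,0,0,0,0,0,255]]])

```text
clock: 20.4
tcp_pos: [0.5613, -0.1901, 0.1422]
orientation: [0.0, -0.265, 0.964, -0.0]
wrist_force: [-0.6, 2.4, 1.2]
finger_gap: 0.0279
grip_force: 60.7
```

jog_arm(increments=[[[0,0.001,0.004,0,0,0,255],[0,0,0,0,0,0,255],[0,0,0,0,0,0,255]]])

```text
clock: 20.7
tcp_pos: [0.5612, -0.19, 0.1411]
orientation: [0.0, -0.265, 0.964, -0.0]
wrist_force: [0.3, 0.2, 1.3]
finger_gap: 0.0282
grip_force: 60.6
```

jog_arm(increments=[[[0,0,0.004,0,0,0,255],[0,0,0,0,0,0,255],[0,0,0,0,0,0,255]]])

```text
clock: 21.0
tcp_pos: [0.5611, -0.1899, 0.1401]
orientation: [0.0, -0.265, 0.964, -0.0]
wrist_force: [-0.4, 1.5, 1.9]
finger_gap: 0.0282
grip_force: 60.7
```

jog_arm(increments=[[[0,0,0.004,0,0,0,255],[0,0,0,0,0,0,255],[0,0,0,0,0,0,255]]])

```text
clock: 21.3
tcp_pos: [0.561, -0.1898, 0.1388]
orientation: [-0.0, -0.265, 0.964, 0.0]
wrist_force: [-0.1, 0.8, -1.2]
finger_gap: 0.0283
grip_force: 60.5
```

jog_arm(increments=[[[0,0,0.004,0,0,0,255],[0,0,0.004,0,0,0,255],[0,0,0,0,0,0,255],[0,0,0,0,0,0,255]]])

```text
clock: 21.7
tcp_pos: [0.5609, -0.1897, 0.1366]
orientation: [-0.0, -0.265, 0.964, 0.0]
wrist_force: [-0.1, -1.0, -1.9]
finger_gap: 0.0284
grip_force: 60.2
```

jog_arm(increments=[[[0,0,0.004,0,0,0,255],[0,0,0.004,0,0,0,255],[0,0,0,0,0,0,255],[0,0,0,0,0,0,255]]])

```text
clock: 22.1
tcp_pos: [0.5608, -0.1897, 0.1347]
orientation: [-0.0, -0.265, 0.964, 0.0]
wrist_force: [0.4, 1.0, -2.3]
finger_gap: 0.028
grip_force: 60.2
```

jog_arm(increments=[[[0,0,0.004,0,0,0,255],[0,0,0,0,0,0,255],[0,0,0,0,0,0,255]]])

```text
clock: 22.4
tcp_pos: [0.5607, -0.1896, 0.1335]
orientation: [-0.0, -0.265, 0.964, 0.0]
wrist_force: [0.5, -0.9, -6.1]
finger_gap: 0.0279
grip_force: 59.9
```

jog_arm(increments=[[[0,0,0.004,0,0,0,255],[0,0,0,0,0,0,255],[0,0,0,0,0,0,255]]])

```text
clock: 22.7
tcp_pos: [0.5607, -0.1897, 0.1327]
orientation: [-0.0, -0.265, 0.964, 0.0]
wrist_force: [0.6, 0.1, -6.7]
finger_gap: 0.0282
grip_force: 59.8
```

jog_arm(increments=[[[0,0,0.004,0,0,0,255],[0,0,0,0,0,0,255],[0,0,0,0,0,0,255]]])

```text
clock: 23.0
tcp_pos: [0.5608, -0.1897, 0.1319]
orientation: [-0.0, -0.265, 0.964, 0.0]
wrist_force: [-0.1, -0.6, -6.2]
finger_gap: 0.0278
grip_force: 59.8
```

jog_arm(increments=[[[0,0,0.004,0,0,0,255],[0,0,0,0,0,0,255],[0,0,0,0,0,0,255]]])

```text
clock: 23.3
tcp_pos: [0.561, -0.1898, 0.1311]
orientation: [-0.0, -0.265, 0.964, -0.0]
wrist_force: [-0.0, 0.0, -4.8]
finger_gap: 0.0279
grip_force: 60.0
```

jog_arm(increments=[[[0,0,0.003,0,0,0,255],[0,0,0,0,0,0,255],[0,0,0,0,0,0,255]]])

```text
clock: 23.6
tcp_pos: [0.561, -0.1898, 0.1304]
orientation: [-0.0, -0.265, 0.964, -0.0]
wrist_force: [-0.6, 0.6, -4.1]
finger_gap: 0.028
grip_force: 60.0
```

jog_arm(increments=[[[0,0,0.003,0,0,0,255],[0,0,0,0,0,0,255],[0,0,0,0,0,0,255]]])

```text
clock: 23.9
tcp_pos: [0.5611, -0.1899, 0.1297]
orientation: [-0.0, -0.265, 0.964, -0.0]
wrist_force: [-1.3, 0.0, -3.6]
finger_gap: 0.028
grip_force: 60.2
```

jog_arm(increments=[[[0,0,0.003,0,0,0,255],[0,0,0,0,0,0,255],[0,0,0,0,0,0,255]]])

```text
clock: 24.2
tcp_pos: [0.5613, -0.1902, 0.1296]
orientation: [0.0, -0.265, 0.964, -0.001]
wrist_force: [-1.7, -1.0, 1.2]
finger_gap: 0.0286
grip_force: 60.8
```

jog_arm(increments=[[[0,0,0.003,0,0,0,255],[0,0,0,0,0,0,255],[0,0,0,0,0,0,255]]])

```text
clock: 24.5
tcp_pos: [0.5614, -0.1903, 0.1295]
orientation: [0.0, -0.265, 0.964, -0.001]
wrist_force: [-3.2, -1.9, 6.3]
finger_gap: 0.0284
grip_force: 61.2
```

jog_arm(increments=[[[0,0,0.003,0,0,0,255],[0,0,0,0,0,0,255],[0,0,0,0,0,0,255]]])

```text
clock: 24.8
tcp_pos: [0.5614, -0.1903, 0.1295]
orientation: [0.001, -0.265, 0.964, -0.001]
wrist_force: [-4.6, -0.6, 10.2]
finger_gap: 0.0281
grip_force: 61.7
```

jog_arm(increments=[[[0,0,-0.005,0,0,0,255],[0,0,0,0,0,0,255],[0,0,0,0,0,0,100],[0,0,0,0,0,0,0],[0,0,0,0,0,0,0],[0,0,0,0,0,0,0],[0,0,0,0,0,0,0],[0,0,0,0,0,0,0],[0,0,-0.04,0,0,0,0],[0,0,-0.1,0,0,0,0],[0,0,-0.1,0,0,0,0],[0,0,-0.1,0,0,0,0],[0,0,-0.1,0,0,0,0],[0,0,-0.06,0,0,0,0],[0,0,0,0,0,0,0],[0,0,0,0,0,0,0]]])

```text
clock: 26.4
tcp_pos: [0.5612, -0.1898, 0.2539]
orientation: [0.0, -0.265, 0.964, -0.0]
wrist_force: [-0.3, -0.0, -0.9]
finger_gap: 0.0856
grip_force: 0.0
```

```bash
python3 f.py f3; cat > l.py <<'E'
from h import *
import pickle
c=pickle.load(open('pics/f3.pkl','rb'))['wrist']; p=c['pixels'].astype(int)
m=((p[...,0]>90)&(p[...,1]<60)&(p[...,2]<60)).astype(np.uint8);m[260:]=0
k,l,s,ce=cv2.connectedComponentsWithStats(m)
for i in range(1,k):
    if s[i,4]>60: print(s[i],ce[i],atz(c,ce[i],.1367))
Rt=c['R']@np.array(c['mount'])[:3,:3].T; a=np.array([.5614,-.1903]); t=np.deg2rad(212)
P=np.r_[a+(.0677)*np.array([np.cos(t),np.sin(t)])-[0,0],.1367]; print('pad pred (axis=TCP+1.7)',P,proj(c,P))
E
python3 l.py; cat > m.py <<'E'
import cv2,numpy as np
a=cv2.imread('pics/f3_w.png')[80:260,160:360]; b=cv2.imread('pics/f3.png')
a=cv2.resize(a,(333,300));b=cv2.resize(b,(396,300));cv2.imwrite('pics/f3m.png',np.hstack([a,b]))
E
python3 m.py
```

```text
[ 0.5612 -0.1898  0.2539] [ 0.0003 -0.265   0.9643 -0.0003] [-0.3392 -0.0473 -0.9025] 0.08557833045656542
lamp_head scene [(array([213.4, 191.8]), 0.68)] lamp_head side [(array([263.5, 213.7]), 0.62)] lamp_head wrist [(array([261.6, 170.4]), 0.82)] (array([ 0.5632, -0.1944,  0.0658]), [0.004743436698568479, 0.00474343669856862])
grip scene [(array([213.9, 169.8]), 0.57)] grip side [(array([265. , 185.9]), 0.88)] grip wrist [(array([254. , 184.1]), 0.7)] (array([ 0.5582, -0.1943,  0.1438]), [0.003271355490045276, 0.0032713554900453204])
catches side [(array([265.7, 204.5]), 0.8)] 
lever_pad scene [(array([213. , 153.5]), 0.66)] lever_pad side [(array([246. , 193.7]), 0.53)] lever_pad wrist [(array([256.2, 119.5]), 0.9), (array([327. ,  26.9]), 0.35)] (array([ 0.5081, -0.2207,  0.1404]), [0.0012134922179174593, 0.001213492217917283])
stand scene [(array([218.7, 203.8]), 0.73)] stand side [(array([245.5, 195.4]), 0.19)] 
[246 110  20  19 358] [255.89385475 118.9972067 ] [ 0.50236859 -0.22697362  0.1367    ]
[251 130  12  20 222] [256.15765766 139.31081081] [ 0.52040523 -0.21597638  0.1367    ]
pad pred (axis=TCP+1.7) [ 0.50398714 -0.22617553  0.1367    ] [255.76343632 120.75747985]
```

View pics/f3m.png

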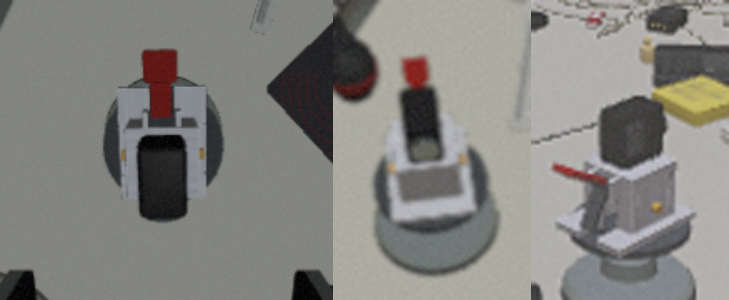

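The picture shows the head sitting level on the collar with its lever raised; in the wrist view the pad is at (256,119). Next I'll go above the pad with the fingers shut.

jog_arm(increments=[[[0.077,-0.002,0,0,0,0,255],[0.077,-0.002,0,0,0,0,255],[0.077,-0.002,0,0,0,0,255],[0.077,-0.002,0,0,0,0,255],[0,0,0,0,0,0,255],[0,0,0.07,0,0,0,255],[0,0,0.07,0,0,0,255],[0,0,0.07,0,0,0,255],[0,0,0.07,0,0,0,255],[0,0,0.07,0,0,0,255],[0,0,0.05,0,0,0,255],[0,0,0,0,0,0,255],[0,0,0,0,0,0,255],[0,0,0,0,0,0,255]]], force=30)

```text
clock: 28.7
tcp_pos: [0.4966, -0.2311, 0.1547]
orientation: [0.001, -0.265, 0.964, -0.001]
wrist_force: [-0.6, -0.2, -0.9]
finger_gap: -0.0001
grip_force: 0.0
```

jog_arm(increments=[[[0,0,0.006,0,0,0,255],[0,0,0.006,0,0,0,255],[0,0,0.006,0,0,0,255],[0,0,0.006,0,0,0,255],[0,0,0.006,0,0,0,255],[0,0,0.006,0,0,0,255],[0,0,0,0,0,0,255]]])

```text
clock: 29.4
tcp_pos: [0.4957, -0.2307, 0.1444]
orientation: [-0.0, -0.265, 0.964, 0.0]
wrist_force: [-0.4, -0.4, 0.1]
finger_gap: -0.0001
grip_force: 0.0
```

jog_arm(increments=[[[0,0,0.006,0,0,0,255],[0,0,0.006,0,0,0,255],[0,0,0.006,0,0,0,255],[0,0,0.006,0,0,0,255],[0,0,0.006,0,0,0,255],[0,0,0,0,0,0,255]]])

```text
clock: 30.0
tcp_pos: [0.4957, -0.2307, 0.1369]
orientation: [-0.0, -0.265, 0.964, 0.0]
wrist_force: [-0.1, -0.1, 0.1]
finger_gap: 0.0001
grip_force: 0.0
```

jog_arm(increments=[[[0,0,0.005,0,0,0,255],[0,0,0.005,0,0,0,255],[0,0,0.005,0,0,0,255],[0,0,0.005,0,0,0,255],[0,0,0,0,0,0,255]]])

```text
clock: 30.5
tcp_pos: [0.4958, -0.2308, 0.132]
orientation: [-0.0, -0.265, 0.964, 0.0]
wrist_force: [0.5, -0.4, 1.3]
finger_gap: 0.0
grip_force: 0.0
```

jog_arm(increments=[[[0,0,0.005,0,0,0,255],[0,0,0.005,0,0,0,255],[0,0,0.005,0,0,0,255],[0,0,0.005,0,0,0,255],[0,0,0,0,0,0,255]]])

```text
clock: 31.0
tcp_pos: [0.4957, -0.2307, 0.1269]
orientation: [-0.0, -0.265, 0.964, 0.0]
wrist_force: [-0.3, -0.4, -0.4]
finger_gap: -0.0003
grip_force: 0.0
```

jog_arm(increments=[[[0,0,0.005,0,0,0,255],[0,0,0.005,0,0,0,255],[0,0,0.005,0,0,0,255],[0,0,0,0,0,0,255]]])

```text
clock: 31.4
tcp_pos: [0.4958, -0.2308, 0.1232]
orientation: [-0.0, -0.265, 0.964, 0.0]
wrist_force: [0.5, -0.2, -0.0]
finger_gap: 0.0001
grip_force: 0.0
```

```bash
python3 f.py f4 | grep -E 'lever|grip'; cat > n.py <<'E'
import cv2,numpy as np,pickle
from h import *
C=pickle.load(open('pics/f4.pkl','rb'))
for n,(x0,y0,x1,y1) in(('wrist',(100,0,420,384)),('side',(225,160,285,225)),('scene',(190,130,240,190))):
    p=C[n]['pixels'].astype(int)[y0:y1,x0:x1]; m=((p[...,0]>80)&(p[...,1]<60)&(p[...,2]<60)).astype(np.uint8)
    k,l,s,ce=cv2.connectedComponentsWithStats(m)
    for i in range(1,k):
        if s[i,4]>8: print(n,s[i]+[x0,y0,0,0,0],ce[i]+[x0,y0])
    print(n,'tip at',proj(C[n],[.4958,-.2308,.1232]),'raised pad',proj(C[n],[.503,-.2265,.1367]))
T=[C['wrist']['pixels'][60:260,140:380],C['side']['pixels'][150:240,215:315],C['scene']['pixels'][120:210,170:270]]
T=[cv2.resize(t,(266*1,int(266*t.shape[0]/t.shape[1])),interpolation=cv2.INTER_CUBIC) for t in T]
h=max(t.shape[0] for t in T); T=[cv2.copyMakeBorder(t,0,h-t.shape[0],0,0,cv2.BORDER_CONSTANT) for t in T]
cv2.imwrite('pics/f4m.png',cv2.cvtColor(np.hstack(T),cv2.COLOR_RGB2BGR))
E
python3 n.py
```

```text
grip side [(array([266.1, 183.4]), 0.82), (array([265.2, 205.8]), 0.41)] grip wrist [(array([256.8, 334. ]), 0.77)] 
lever_pad scene [(array([214.5, 154.6]), 0.65)] lever_pad side [(array([244.2, 196.8]), 0.65)] lever_pad wrist [(array([259.8, 245. ]), 0.63)] (array([ 0.5042, -0.2193,  0.1324]), [0.00126906753443977, 0.0012690675344398255])
wrist [242 233   5   7  27] [244.11111111 236.14814815]
wrist [271 232   4   8  26] [272.46153846 235.92307692]
wrist tip at [258.45138528 224.71253976] raised pad [258.47242817 244.41852003]
side [240 195  17   6  28] [248.21428571 197.92857143]
side tip at [241.25439327 202.72152858] raised pad [243.89618211 196.21216243]
scene [209 150   7  10  55] [212.16363636 153.81818182]
scene tip at [211.94075908 153.61129372] raised pad [211.68032367 152.66804837]
```

```bash
cat > r.py <<'E'
import sys,pickle
from h import *
for f in sys.argv[1:]:
    c=pickle.load(open('pics/%s.pkl'%f,'rb'))['side']; p=c['pixels'].astype(int)[160:230,225:285]; m=(p[...,0]-np.maximum(p[...,1],p[...,2])>35); v,u=np.nonzero(m); 
    print(f,len(u),[(x+225,round(v[u==x].mean()+160,1)) for x in sorted(set(u))])
E
python3 r.py f3 f4
```

```text
f3 40 [(np.int64(239), np.float64(195.0)), (np.int64(240), np.float64(195.5)), (np.int64(241), np.float64(195.5)), (np.int64(242), np.float64(196.0)), (np.int64(243), np.float64(196.0)), (np.int64(244), np.float64(197.0)), (np.int64(245), np.float64(197.0)), (np.int64(246), np.float64(197.0)), (np.int64(247), np.float64(197.5)), (np.int64(248), np.float64(197.5)), (np.int64(249), np.float64(198.0)), (np.int64(250), np.float64(198.0)), (np.int64(251), np.float64(198.0)), (np.int64(252), np.float64(198.5)), (np.int64(253), np.float64(198.5)), (np.int64(254), np.float64(199.0)), (np.int64(255), np.float64(199.5)), (np.int64(256), np.float64(199.5))]
f4 42 [(np.int64(239), np.float64(195.0)), (np.int64(240), np.float64(195.5)), (np.int64(241), np.float64(195.5)), (np.int64(242), np.float64(196.0)), (np.int64(243), np.float64(196.0)), (np.int64(244), np.float64(197.0)), (np.int64(245), np.float64(197.0)), (np.int64(246), np.float64(197.0)), (np.int64(247), np.float64(197.5)), (np.int64(248), np.float64(198.0)), (np.int64(249), np.float64(198.0)), (np.int64(250), np.float64(198.0)), (np.int64(251), np.float64(198.0)), (np.int64(252), np.float64(198.5)), (np.int64(253), np.float64(198.5)), (np.int64(254), np.float64(199.5)), (np.int64(255), np.float64(199.5)), (np.int64(256), np.float64(199.5))]
```

View pics/f4m.png

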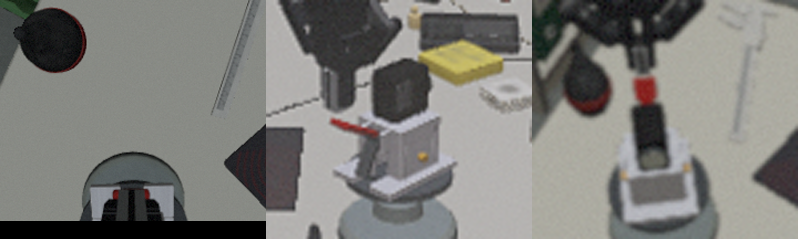

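The side and scene views show the fingertip ending above the red pad (side about (243,191) against pad (243,196)). The pad is uncovered and hasn't moved, so I'll keep lowering gently until I feel contact.

jog_arm(increments=[[[0,0,0.005,0,0,0,255],[0,0,0.005,0,0,0,255],[0,0,0.005,0,0,0,255],[0,0,0.005,0,0,0,255],[0,0,0,0,0,0,255]]])

```text
clock: 32.8
tcp_pos: [0.4958, -0.2308, 0.1182]
orientation: [-0.0, -0.265, 0.964, 0.0]
wrist_force: [0.1, 0.7, -0.4]
finger_gap: 0.0001
grip_force: 0.0
```

```bash
python3 f.py f5 | head -1; python3 r.py f5; cat > t.py <<'E'
from h import *
import pickle,sys
f=sys.argv[1]; z=float(sys.argv[2])
C=pickle.load(open('pics/%s.pkl'%f,'rb'))
for n,g in(('side',1),('scene',1)):
    c=C[n]; 
    for dz in(0,.01,.02,.03,.04): 
        uv=proj(c,[.4958,-.2308,z+dz]); u,v=np.round(uv).astype(int); print(n,dz,np.round(uv,1),c['pixels'][v,u-4:u+5].mean(-1).astype(int))
E
python3 t.py f5 .118
```

```text
[ 0.4958 -0.2308  0.1182] [-0.0002 -0.265   0.9643  0.0001] [ 0.1254  0.6958 -0.4291] 7.603934337029398e-05
f5 45 [(np.int64(239), np.float64(195.0)), (np.int64(240), np.float64(195.0)), (np.int64(241), np.float64(195.5)), (np.int64(242), np.float64(196.0)), (np.int64(243), np.float64(196.0)), (np.int64(244), np.float64(197.0)), (np.int64(245), np.float64(197.0)), (np.int64(246), np.float64(197.0)), (np.int64(247), np.float64(197.5)), (np.int64(248), np.float64(198.0)), (np.int64(249), np.float64(198.0)), (np.int64(250), np.float64(198.0)), (np.int64(251), np.float64(198.5)), (np.int64(252), np.float64(198.5)), (np.int64(253), np.float64(198.5)), (np.int64(254), np.float64(199.0)), (np.int64(255), np.float64(200.0)), (np.int64(256), np.float64(199.5)), (np.int64(273), np.float64(209.0))]
side 0 [241.3 204.8] [174 176 176 178 176 177 177 177 176]
side 0.01 [241.2 200.8] [177 177 176 176 175 176 177 178 179]
side 0.02 [241.2 196.8] [176 178 165 136 112  88  80  79  88]
side 0.03 [241.2 192.8] [169 140 109  99  98 101 111 129 153]
side 0.04 [241.1 188.7] [ 99  64  96 101  94  61  53  59  60]
scene 0 [212.1 154.9] [136  90  72  60  63  67  65  75 101]
scene 0.01 [211.8 152.4] [108  74  62  71  64  67  68  78 109]
scene 0.02 [211.4 149.8] [150 110  85  71  65  65  65  66  87]
scene 0.03 [211.  147.2] [105  93  89  73  54  58  85 110 135]
scene 0.04 [210.7 144.6] [46 53 70 62 55 65 69 53 50]
```

jog_arm(increments=[[[0,0,0.005,0,0,0,255],[0,0,0.005,0,0,0,255],[0,0,0.005,0,0,0,255],[0,0,0,0,0,0,255]]])

```text
clock: 34.1
tcp_pos: [0.4957, -0.2308, 0.1144]
orientation: [-0.0, -0.265, 0.964, 0.0]
wrist_force: [-0.5, 0.1, -0.1]
finger_gap: -0.0004
grip_force: 0.0
```

jog_arm(increments=[[[0,0,0.005,0,0,0,255],[0,0,0.005,0,0,0,255],[0,0,0.005,0,0,0,255],[0,0,0,0,0,0,255]]])

```text
clock: 34.5
tcp_pos: [0.4957, -0.2311, 0.1111]
orientation: [-0.0, -0.265, 0.964, -0.0]
wrist_force: [-1.7, -0.6, 2.7]
finger_gap: 0.0001
grip_force: 1.1
```

jog_arm(increments=[[[0,0,0.005,0,0,0,255],[0,0,0.005,0,0,0,255],[0,0,0.005,0,0,0,255],[0,0,0,0,0,0,255]]])

```text
clock: 34.9
tcp_pos: [0.4955, -0.2314, 0.1075]
orientation: [-0.0, -0.265, 0.964, -0.001]
wrist_force: [-3.1, -1.7, 4.2]
finger_gap: -0.0001
grip_force: 1.9
```

jog_arm(increments=[[[0,0,0.005,0,0,0,255],[0,0,0.005,0,0,0,255],[0,0,0.005,0,0,0,255],[0,0,0.005,0,0,0,255],[0,0,0,0,0,0,255]]])

```text
clock: 35.4
tcp_pos: [0.4961, -0.2309, 0.102]
orientation: [0.0, -0.265, 0.964, -0.0]
wrist_force: [-1.4, -1.8, 2.6]
finger_gap: -0.0
grip_force: 1.4
```

jog_arm(increments=[[[0,0,0.005,0,0,0,255],[0,0,0.005,0,0,0,255],[0,0,0.005,0,0,0,255],[0,0,0,0,0,0,255]]])

```text
clock: 35.8
tcp_pos: [0.496, -0.2307, 0.0982]
orientation: [0.0, -0.265, 0.964, 0.0]
wrist_force: [-1.2, -1.2, 2.5]
finger_gap: 0.0003
grip_force: 1.0
```

jog_arm(increments=[[[0,0,0.004,0,0,0,255],[0,0,0.004,0,0,0,255],[0,0,0.004,0,0,0,255],[0,0,0,0,0,0,255]]])

```text
clock: 36.2
tcp_pos: [0.4959, -0.2307, 0.0952]
orientation: [0.0, -0.265, 0.964, 0.0]
wrist_force: [-0.8, -0.7, 2.0]
finger_gap: -0.0004
grip_force: 1.0
```

jog_arm(increments=[[[0,0,0.004,0,0,0,255],[0,0,0.004,0,0,0,255],[0,0,0,0,0,0,255]]])

```text
clock: 36.5
tcp_pos: [0.4959, -0.2307, 0.0932]
orientation: [0.0, -0.265, 0.964, 0.0]
wrist_force: [-0.5, -0.6, 2.4]
finger_gap: 0.0
grip_force: 0.9
```

jog_arm(increments=[[[0,0,0.004,0,0,0,255],[0,0,0,0,0,0,255]]])

```text
clock: 36.7
tcp_pos: [0.4959, -0.2307, 0.0923]
orientation: [0.0, -0.265, 0.964, 0.0]
wrist_force: [-0.6, -1.0, 1.6]
finger_gap: 0.0001
grip_force: 0.9
```

jog_arm(increments=[[[0,0,0.004,0,0,0,255],[0,0,0,0,0,0,255]]])

```text
clock: 36.9
tcp_pos: [0.4959, -0.2308, 0.0913]
orientation: [0.0, -0.265, 0.964, 0.0]
wrist_force: [-1.7, -0.9, 1.4]
finger_gap: 0.0004
grip_force: 0.9
```

jog_arm(increments=[[[0,0,0.004,0,0,0,255],[0,0,0,0,0,0,255]]])

```text
clock: 37.1
tcp_pos: [0.4959, -0.2308, 0.0903]
orientation: [-0.0, -0.265, 0.964, 0.0]
wrist_force: [-1.8, -0.7, 1.2]
finger_gap: -0.0001
grip_force: 0.9
```

jog_arm(increments=[[[0,0,0.004,0,0,0,255],[0,0,0,0,0,0,255]]])

```text
clock: 37.3
tcp_pos: [0.4959, -0.2308, 0.0893]
orientation: [0.0, -0.265, 0.964, 0.0]
wrist_force: [-0.3, -0.3, 1.4]
finger_gap: 0.0002
grip_force: 0.8
```

jog_arm(increments=[[[0,0,0.004,0,0,0,255],[0,0,0,0,0,0,255]]])

```text
clock: 37.5
tcp_pos: [0.4959, -0.2308, 0.0883]
orientation: [0.0, -0.265, 0.964, 0.0]
wrist_force: [-0.8, -0.2, 1.7]
finger_gap: -0.0002
grip_force: 0.7
```

jog_arm(increments=[[[0,0,0.004,0,0,0,255],[0,0,0,0,0,0,255]]])

```text
clock: 37.7
tcp_pos: [0.496, -0.2308, 0.0873]
orientation: [0.0, -0.265, 0.964, 0.0]
wrist_force: [-0.7, -0.1, 1.9]
finger_gap: -0.0
grip_force: 0.6
```

jog_arm(increments=[[[0,0,0.004,0,0,0,255],[0,0,0,0,0,0,255]]])

```text
clock: 37.9
tcp_pos: [0.496, -0.2309, 0.0869]
orientation: [0.0, -0.265, 0.964, -0.0]
wrist_force: [-2.9, 0.4, 5.1]
finger_gap: 0.0
grip_force: 2.8
```

```bash
cat > u.py <<'E'
from h import *
import pickle,sys
C={'side':cam('side')}; pickle.dump(C,open('pics/%s.pkl'%sys.argv[1],'wb'))
s=env.get_state();print(s['clock'],s['tcp_pos'],s['wrist_force'])
for p in([.503,-.2265,.1367],[.4975,-.231,.1167]): print(proj(C['side'],p))
E
python3 u.py f6; python3 r.py f6
```

```text
37.95 [ 0.49600813 -0.23084862  0.08692483] [-2.78066989e+00 -2.81327458e-03  5.24322265e+00]
[243.89618211 196.21216243]
[242.03115706 205.24674871]
f6 63 [(np.int64(237), np.float64(206.0)), (np.int64(238), np.float64(206.0)), (np.int64(239), np.float64(206.5)), (np.int64(240), np.float64(207.0)), (np.int64(241), np.float64(207.5)), (np.int64(242), np.float64(207.5)), (np.int64(243), np.float64(207.5)), (np.int64(244), np.float64(207.0)), (np.int64(245), np.float64(207.0)), (np.int64(246), np.float64(206.0)), (np.int64(247), np.float64(205.5)), (np.int64(248), np.float64(204.5)), (np.int64(249), np.float64(203.5)), (np.int64(250), np.float64(202.0)), (np.int64(251), np.float64(202.0)), (np.int64(252), np.float64(201.0)), (np.int64(253), np.float64(201.0)), (np.int64(254), np.float64(201.0)), (np.int64(255), np.float64(201.0)), (np.int64(256), np.float64(201.0)), (np.int64(273), np.float64(208.5))]
```

jog_arm(increments=[[[0,0,0.004,0,0,0,255],[0,0,0,0,0,0,255],[0,0,0,0,0,0,255]]])

```text
clock: 38.25
tcp_pos: [0.4961, -0.231, 0.0867]
orientation: [0.0, -0.265, 0.964, -0.0]
wrist_force: [-4.8, 0.2, 10.9]
finger_gap: 0.0002
grip_force: 5.3
```

jog_arm(increments=[[[0,0,0.003,0,0,0,255],[0,0,0,0,0,0,255],[0,0,0,0,0,0,255]]])

```text
clock: 38.55
tcp_pos: [0.496, -0.2311, 0.0865]
orientation: [0.0, -0.265, 0.964, -0.001]
wrist_force: [-5.2, 1.4, 14.4]
finger_gap: -0.0
grip_force: 7.1
```

Hard stop reached at about 14 N. I'll let go by moving straight up, then check.

jog_arm(increments=[[[0,0,-0.005,0,0,0,255],[0,0,-0.01,0,0,0,255],[0,0,-0.03,0,0,0,255],[0,0,-0.08,0,0,0,255],[0,0,-0.1,0,0,0,255],[0,0,-0.1,0,0,0,255],[0,0,-0.1,0,0,0,255],[0,0,-0.1,0,0,0,255],[0,0,-0.06,0,0,0,255],[0,0,0,0,0,0,255],[0,0,0,0,0,0,255]]])

```text
clock: 39.65
tcp_pos: [0.4961, -0.2308, 0.2306]
orientation: [0.0, -0.265, 0.964, 0.0]
wrist_force: [0.4, 0.6, 0.3]
finger_gap: 0.0
grip_force: 0.0
```

```bash
python3 f.py f7; python3 r.py f7; for t in 1; do python3 - <<'E'
from h import *
C={n:cam(n) for n in('scene','side')}
for t in('blower','calliper','dropper'):
    print(t,[[np.round(l['uv'],1) for l in spotter.landmark_of(t,n)[:2]] for n in C])
E
done
```

```text
[ 0.4961 -0.2308  0.2306] [ 0.0001 -0.2651  0.9642  0.    ] [0.3623 0.6247 0.3206] 2.75766160363443e-05
lamp_head scene [(array([213.4, 188. ]), 0.73), (array([190. , 161.2]), 0.48)] lamp_head side [(array([263.9, 211.6]), 0.84)] lamp_head wrist [(array([260.2, 228.6]), 0.84)] (array([ 0.5606, -0.1972,  0.0746]), [0.0018832401150970716, 0.0018832401150971029])
grip scene [(array([214.3, 172.2]), 0.86)] grip side [(array([264.3, 184.4]), 0.83), (array([244. , 202.8]), 0.72)] (array([ 0.5608, -0.1893,  0.1437]), [6.312237613557047e-05, 6.312237613553848e-05])
catches scene [(array([214.4, 184.5]), 0.71)] catches side [(array([265.8, 203.7]), 0.64)] (array([ 0.564 , -0.1926,  0.0943]), [0.00048681187805056165, 0.00048681187805085265])
lever_pad scene [(array([213.9, 155.8]), 0.44)] lever_pad side [(array([244.4, 205.3]), 0.49)] lever_pad wrist [(array([255.7, 188.5]), 0.69)] 
stand scene [(array([217.9, 201.7]), 0.64)] stand side [(array([266.1, 236.2]), 0.71), (array([173.9, 250.8]), 0.37)] stand wrist [(array([259. , 205.8]), 0.66)] (array([ 0.5624, -0.1942,  0.0063]), [0.004065286175
[... 293 characters left out ...]
.int64(244), np.float64(205.5)), (np.int64(245), np.float64(205.5)), (np.int64(246), np.float64(204.5)), (np.int64(247), np.float64(204.0)), (np.int64(248), np.float64(203.5)), (np.int64(249), np.float64(203.0)), (np.int64(250), np.float64(202.0)), (np.int64(251), np.float64(202.0)), (np.int64(252), np.float64(201.0)), (np.int64(253), np.float64(201.0)), (np.int64(254), np.float64(201.0)), (np.int64(255), np.float64(201.0)), (np.int64(256), np.float64(201.0)), (np.int64(273), np.float64(209.0))]
blower [[array([191.3, 160.5]), array([235.7, 293.7])], [array([233.5, 274.9])]]
calliper [[array([248.5, 148.2])], [array([171.8, 247.4])]]
dropper [[array([234.4, 292.3])], [array([319.2, 202.5])]]
```

```bash
python3 -c "
from workcell import ticket
print(ticket.hand_in())"
```

```text
the job is handed in; nothing more can be done
None
```

The lamp head is mounted: its flange sits flat on the collar and the latch lever is down at its stop and released. The job was handed in at about 41 s of the 58 s allowed; wrist readings stayed under about 15 N, and the blower, calliper and dropper show no movement in the cameras.

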